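Load and lock the angle-drilling jig

TASK

Get the drilling jig ready for the next peg hole: take the one offcut that fits its sloping pocket (the long one with the square section), lower it in without dropping it until it lies fully home on the pocket floor, and then swing the clamp handle all the way down so that the rubber foot holds the block. Leave the other two offcuts where they lie.

Things in the scene. Friction and masses are not known exactly. Their poses are not given: they have to be found in the camera images.
- offcut_2: the block to load: plain square wooden bar 32 x 110 x 32 mm, about 70 g, lying on the bench among the other offcuts. Origin at the centre of its underside; y along its 110 mm length, z up.
- block_mid (a point): the middle of that block, 16 mm above its origin (same axes)
- offcut_0: bystander: flat wooden offcut 45 x 90 x 28 mm, loose; origin at the centre of its underside, y along its length
- offcut_4: bystander: short thick wooden offcut 40 x 80 x 40 mm, loose; origin at the centre of its underside, y along its length
- jig: plywood drilling jig, screwed to the bench (fixed). Origin on the bench under the middle of the pocket; x away from the robot (up the slope), y along the pocket towards the clamp (robot's left), z up. Its base board, 18 mm thick, reaches from -75 to 85 mm in x and -93 to 143 mm in y; the sloping bed stands on it; the open clamp rises to 0.18 m.
- nest: the jig's bed (100 x 206 mm), tilted 30 degrees to face the robot. Origin: centre of the pocket floor, 58 mm above the bench; x up the slope, y along the pocket towards the clamp, z square to the floor, out of the pocket. The pocket is 35 (x) by 113 (y) by 16 mm deep, its mouth chamfered 4 mm; its long fences (15 mm thick) are cut away to the bed over the middle 52 mm for fingers.
- seat_mid (a point): where the block's middle is when it lies home: 16 mm above the pocket floor's centre, axes as nest; the block then stands 16 mm proud of the fences
- clamp_handle (a joint): angle of the toggle clamp's handle: 0 = shut (parallel to the bed, pointing to the nest's +y, away from the pocket), about 1.1 = open (handle up). Its steel bar, standing at the clamp end of the pocket when open, comes down over the block as the handle goes down. The handle stays where it is left and takes 4 to 8 N at the grip.
- handle_pivot (a point): the handle's hinge pin, on the bed at [0, 106, 40] mm of the nest; the handle turns about the nest's x axis
- handle_grip (a point): point on the handle's axis 85 mm from the pin (and 4 mm above the line of the pin when shut); the black grip is 19 mm thick, from 40 to 109 mm from the pin
- clamp_foot: sprung rubber foot at the end of the clamp's bar, 20 mm wide; origin at the centre of its underside; when shut it presses on the block's top 30 mm from the pocket's middle, towards the clamp

How it is judged:
By the outcome, as a careful person would: the job done as asked, in the order asked, and still so for the second after the job is handed in, with the robot touching nothing.
It also fails if it takes over 45 s, if anything falls off the work surface, if the arm or the gripper's body presses on something with over 40 N, if the wrist force passes 120 N, or if a joint passes its speed limit or range.

ROBOT

A 7-joint arm with a two-finger parallel gripper is mounted at the origin on a cart in front of the work surface, level with it; the furniture and walls round the work are solid. World frame = base frame: x ahead of the robot, y to its left, z up, the work surface at z = 0. Lengths are in m, angles in rad, forces in N, time in s.
With the tool pointing down it reaches from about 0.425 to 0.925 m from the base axis. Payload 6.8 kg.
Tool frame: the origin (TCP) lies midway between the tips of the shut fingers; the grasp point (between the pads) lies 19 mm behind it (bot.pinch_z is the distance from the TCP to the grasp point, in m); z points along the fingers, y is the line along which they close (so a half turn about z gives the same grasp; the last joint's range is limited). The gripper opens to 85 mm and grips with 20 to 120 N. Pads are 22 mm wide; open, the fingers measure 114 mm over their backs; the gripper's body (76 mm by 85 mm) begins 54 mm behind the grasp point. The pads swing forward as they close: fully open they stand 13 mm farther back than shut.
Start: joints at [-1.278, 0.477, 0.022, 1.555, -0.011, 1.109, -0.083], TCP at [0.263, 0.622, 0.231] pointing down, gripper open.
Joint ranges: [-2.96, 2.96], [-0.34, 2.1], [-1.41, 1.46], [0.24, 2.44], [-1.37, 4.51], [0.17, 1.92], [-2.96, 2.96]. Speed limits (rad/s): [2.39, 2.39, 3.14, 3.14, 3.14, 3.14, 3.14].

INTERFACE

Orientations are given as a unit quaternion [w, x, y, z].
In Python, from station import bot, imaging gives the robot as it stands. The module is installed in compiled form; this text tells all that it offers.
- The arm moves only by the tool carry_out, never from a script. Its argument "targets" is a list of rows, each a list of 5 numbers: the shift along the tool's x, y, z in cm, then the turn about the tool's z in degrees, then the opening, from -1 (shut) to 1 (fully open). In form: [[x, y, z, yaw, gripper], ...]. A call has 1 to 12 rows; each row shifts and turns the commanded pose from where the row before left it, along the tool's axes as they then stand; what a row does not reach is not made up. A row lasts 1/10 s, in which the tool goes at most 50 mm and 8.59 degrees, less where a joint would pass 70% of its speed; a pose out of reach is approached as far as the arm can. A call is refused whole if a number of a shift passes 5 or a number of a turn 8.59, either way. A call with a gripper value outside its range is refused whole. The fingers move at their own pace and stop on an object; "force" is the grip in N (left out, the last holds). Time passes only in rows, so rows that do not move let the fingers close. It gives the time, the measured TCP pose, the force, the opening and the grip force at its end, in the units of the state.
- bot.get_obs(): the state, without advancing time (a new reading comes with each control period).
- imaging.read_camera(name): name is "scene" or "top"; returns the picture (480x640x3 uint8, red, green, blue); there is no depth.
- imaging.calibration(name): a dict with "fx", "fy", "cx", "cy" (pixels), "extrinsics" (4x4, takes a point from world to camera coordinates). Camera axes: x right, y up, looking along -z (the intrinsics and any distortion apply to the point x, -y, -z); pixel columns grow to the right and rows downward; lengths in m; the calibration is good to about 2 mm. A picture is of the moment at which its call begins. calibration takes no time and is no camera call.
- bot.hand_in(): hands the job in; it is judged then, once.
The state is a dict: "t": time; "q": joint angles; "joint_vel": joint speeds; "joint_torque": joint torques, N m; "eef_pos": TCP position; "tool_rot": TCP orientation; "contact_force": force on the tool from outside, world axes, zero at the start; "torque": the same for the moment, N m; "gripper_width": opening from 0.0 (shut) to 1.0 (fully open); "grasp_force": force on a finger pad.
Only numpy, scipy, OpenCV 4.12 (cv2) and the standard library are available. Lean on these libraries where they do the work, as an engineer would, in place of code of your own. Each camera call takes 0.05 s, during which the arm holds its last target. There are 200 camera calls.

## Working session

There is one attempt and no reset: what is moved stays moved. The work goes in short steps, Python scripts to look and compute and a tool call to move; the robot and the scene stay as the last step left them, time stands still between calls to the robot, and variables do not carry over. Pictures are saved under pics/ and viewed, at most 10 in all, crops included, and the job is handed in when it is done.

Besides the shell and the picture viewer there is one more tool, called after "Call:" as name(argument=value, ...) on one line, values as JSON. carry_out: Moves the arm, as the interface text tells. Its arguments: {"type":"object","properties":{"targets":{"type":"array"},"force":{"type":"number"}},"required":["targets"]}

```bash
mkdir -p pics; python3 - <<'E'
from station import bot, imaging
import cv2,json
for n in("scene","top"):
    im=imaging.read_camera(n); cv2.imwrite(f"pics/{n}0.png",im[:,:,::-1])
    c=imaging.calibration(n); print(n,{k:(v.tolist() if hasattr(v,'tolist') else v) for k,v in c.items()})
o=bot.get_obs(); print(o, bot.pinch_z)
E
```

```text
scene {'fx': 555.2781801146966, 'fy': 555.2781801146966, 'cx': 326.8200257640694, 'cy': 235.9327999306639, 'extrinsics': [[0.7247308210719586, -0.6889078525736638, 0.013084634144979, -0.38900246581583103], [0.35334451700399494, 0.38788707811172274, 0.8512880046947473, -0.24538838888409661], [-0.5915343517426341, -0.6123312708790016, 0.5245355330310123, -1.1897941785336024], [0.0, 0.0, 0.0, 1.0]]}
top {'fx': 455.3795966087663, 'fy': 455.3795966087663, 'cx': 322.3786647764437, 'cy': 237.56643971617072, 'extrinsics': [[-0.011683848742471479, -0.999929281928605, -0.0022178413621939306, -0.03708084429597769], [0.990567311762163, -0.011877238958762111, 0.13651128914122115, -0.5272534630572538], [-0.1365279771579608, -0.0006019439020975576, 0.9906360326157606, -1.1107327464864782], [0.0, 0.0, 0.0, 1.0]]}
{'t': 0.1, 'q': array([-1.27810313,  0.47770841,  0.0223305 ,  1.5563344 , -0.0115491 ,
        1.1092898 , -0.0831005 ]), 'joint_vel': array([-0.00147   , -0.00205129,  0.00025002, -0.00171695,  0.00090715,
        0.00065934,  0.00157493]), 'joint_torque': array([ 5.52559897e-03, -5.97763503e+01,  1.61463730e+00, -2.81951898e+01,
        1.29450296e-02,  5.04042691e-03, -2.58391665e-06]), 'eef_pos': array([0.26313531, 0.62103038, 0.23043641]), 'tool_rot': array([-1.27502788e-04,  1.99053723e-01,  9.79988247e-01, -7.96474306e-04]), 'contact_force': array([-0.16689866, -1.14786628,  0.80507095]), 'torque': array([-0.01547696, -0.00544419, -0.07404925]), 'grasp_force': 0.0, 'gripper_width': 0.9986319422551045} 0.0187
```

View pics/scene0.png

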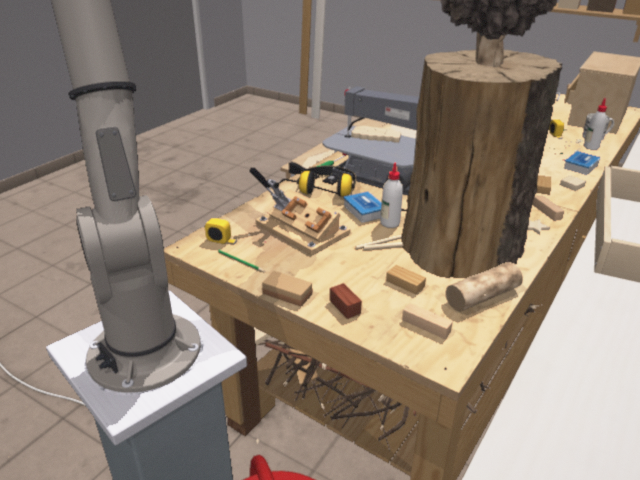

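View pics/top0.png

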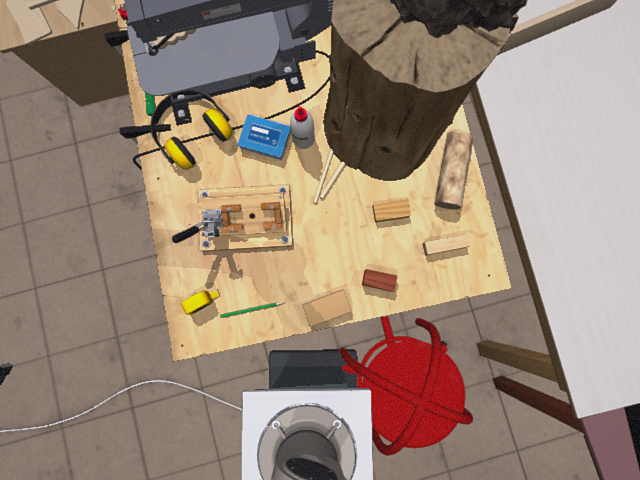

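The scene shows the jig at top (247,218) with its clamp open to the left. The long thin pale block at top (446,245), about 44x14 px or 107x34 mm, is offcut_2. The red block (380,281) and the striped one (392,210) are bystanders.

```bash
cat > h.py <<'E'
import numpy as np, cv2
from station import bot, imaging
from scipy.spatial.transform import Rotation as R
def ray(n,uv):
    c=imaging.calibration(n);E=np.array(c['extrinsics']);u,v=uv
    d=np.array([(u-c['cx'])/c['fx'],-(v-c['cy'])/c['fy'],-1]);return -E[:3,:3].T@E[:3,3],E[:3,:3].T@d
def plane(n,uv,z):
    o,d=ray(n,uv);return o+d*(z-o[2])/d[2]
def tri(a,b):
    (o1,d1),(o2,d2)=ray("top",a),ray("scene",b)
    s=np.linalg.lstsq(np.c_[d1,-d2],o2-o1,rcond=None)[0];p,q=o1+s[0]*d1,o2+s[1]*d2
    return (p+q)/2,np.linalg.norm(p-q)
def proj(n,p):
    c=imaging.calibration(n);E=np.array(c['extrinsics']);q=E[:3,:3]@np.asarray(p)+E[:3,3]
    return np.array([c['cx']-c['fx']*q[0]/q[2],c['cy']+c['fy']*q[1]/q[2]])
E
python3 - <<'E'
import cv2,numpy as np
t=cv2.imread("pics/top0.png");s=cv2.imread("pics/scene0.png")
r=lambda i,k:cv2.resize(i,None,fx=k,fy=k,interpolation=cv2.INTER_CUBIC)
a=r(t[180:260,165:300],5.5)   # jig top
cv2.imwrite("pics/jigtop.png",a)
b=r(s[165:255,240:360],3.3); c=r(s[295:345,390:465],5); d=r(t[225:265,415:480],6)
W=np.zeros((600,800,3),np.uint8)
W[:b.shape[0],:b.shape[1]]=b; W[300:300+c.shape[0],:c.shape[1]]=c; W[300:300+d.shape[0],400:400+d.shape[1]]=d
cv2.imwrite("pics/rest.png",W)
hsv=cv2.cvtColor(t,cv2.COLOR_BGR2HSV)
print(hsv[245,430:465:5].tolist(),hsv[260,430:465:5].tolist())
E
```

```text
[[19, 78, 229], [19, 74, 226], [19, 74, 227], [17, 81, 228], [17, 84, 227], [16, 86, 227], [16, 88, 229]] [[18, 100, 153], [18, 103, 163], [17, 97, 186], [20, 101, 230], [23, 80, 226], [20, 91, 227], [20, 90, 227]]
```

View pics/jigtop.png

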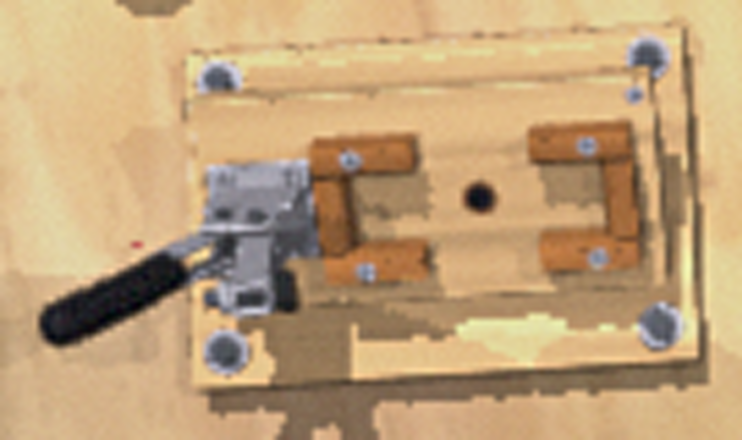

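View pics/rest.png

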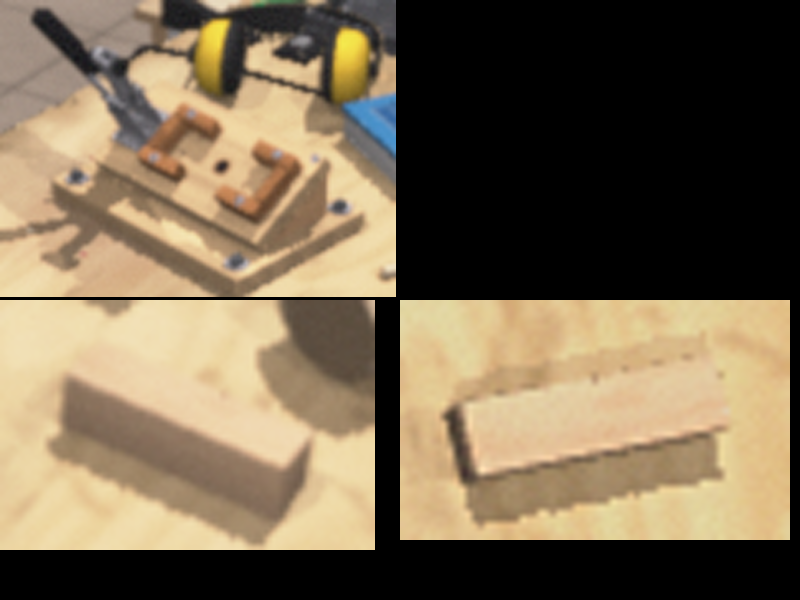

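jigtop.png: board corners at (188,60), (684,28), (697,357), (193,386), and the bed hole at (480,197). rest.png: the block's top face in the top view has corners at (462,403), (712,362), (728,428), (472,477).

```bash
python3 - <<'E'
from h import *
f=lambda p,k,o:((np.array(p)+.5)/k-.5+o)
jc=[f(p,5.5,(165,180)) for p in [(188,60),(684,28),(697,357),(193,386)]]
P=np.array([plane("top",p,.018) for p in jc])[:,:2]
m=np.array([[85,143],[85,-93],[-75,-93],[-75,143]])/1000
# rigid fit
def fit(m,P):
    mc,pc=m.mean(0),P.mean(0);A=(m-mc);B=P-pc
    th=np.arctan2((A[:,0]*B[:,1]-A[:,1]*B[:,0]).sum(),(A*B).sum());Rm=np.array([[np.cos(th),-np.sin(th)],[np.sin(th),np.cos(th)]])
    t=pc-Rm@mc;return th,t,((Rm@m.T).T+t-P)*1000
th,t,res=fit(m,P);print("jig",np.degrees(th),t,res.round(1).tolist())
h=f((480,197),5.5,(165,180));print("hole",plane("top",h,.058),tri(h,f((222,166),3.3,(240,165))))
bc=[f((x-400,y-300),6,(415,225)) for x,y in [(462,403),(712,362),(728,428),(472,477)]]
B=np.array([plane("top",p,.032) for p in bc])[:,:2];print(B,[np.linalg.norm(B[i]-B[i-1])*1000 for i in range(4)])
mb=np.array([[16,55],[16,-55],[-16,-55],[-16,55]])/1000
th,t,res=fit(mb,B);print("block",np.degrees(th),t,res.round(1).tolist())
print(tri(bc[0],f((65,75),5,(390,295))))
E
```

```text
jig 2.65795564121449 [0.58106574 0.13090966] [[2.8, 1.4], [1.1, -0.0], [-1.9, -1.7], [-2.1, 0.3]]
hole [0.58149755 0.1314101  0.058     ] (array([0.58186863, 0.13135964, 0.05718343]), np.float64(0.0005608900289199481))
[[ 0.51358847 -0.30188785]
 [ 0.52973542 -0.40789121]
 [ 0.5016737  -0.41306785]
 [ 0.48229605 -0.30474958]] [np.float64(31.422999376307583), np.float64(107.22610129997636), np.float64(28.535203277429353), np.float64(110.03790575560227)]
block 9.28529881277001 [ 0.50682341 -0.35689912] [[0.2, 1.8], [1.8, -0.7], [-1.8, -0.7], [-0.1, -0.5]]
(array([ 0.50916282, -0.29967959,  0.01275533]), np.float64(0.018412464463154636))
```

Call:
carry_out(targets=[[-3.47,-2.21,0,0,1],[-3.47,-2.21,0,0,1],[-3.47,-2.21,0,0,1],[-3.47,-2.21,0,0,1],[-3.47,-2.21,0,0,1],[-3.47,-2.21,0,0,1],[-3.47,-2.21,0,0,1],[-3.47,-2.21,0,0,1]], force=30)

```text
t: 0.9
eef_pos: [0.4505, 0.3487, 0.231]
tool_rot: [-0.0, 0.199, 0.98, -0.0]
contact_force: [0.3, 0.5, 0.2]
gripper_width: 0.993
grasp_force: 0.0
```

Call:
carry_out(targets=[[-2.05,-3.93,0,0,1],[-2.05,-3.93,0,0,1],[-2.05,-3.93,0,0,1],[-2.05,-3.93,0,0,1],[-2.05,-3.93,0,0,1],[-2.05,-3.93,0,0,1],[-2.05,-3.93,0,0,1],[-2.05,-3.93,0,0,1],[-2.05,-3.93,0,0,1],[-2.05,-3.93,0,0,1],[-2.05,-3.93,0,0,1],[-2.05,-3.93,0,0,1]])

```text
t: 2.1
eef_pos: [0.4921, -0.1814, 0.2312]
tool_rot: [-0.0, 0.199, 0.98, 0.0]
contact_force: [1.3, 0.6, -0.3]
gripper_width: 0.999
grasp_force: 0.0
```

Call:
carry_out(targets=[[-2.05,-3.93,0,0,1],[-2.05,-3.93,0,0,1],[-2.05,-3.93,0,0,1],[-2.05,-3.93,0,0,1],[0,0,0,8.25,1],[0,0,0,8.25,1],[0,0,0,8.25,1],[0,0,0,8.25,1],[0,0,0,8.25,1],[0,0,0,8.25,1],[0,0,0,8.2,1],[0,0,0,0,1]])

```text
t: 3.3
eef_pos: [0.5065, -0.3561, 0.2307]
tool_rot: [-0.0, 0.648, 0.762, -0.0]
contact_force: [0.4, 0.2, 0.1]
gripper_width: 0.999
grasp_force: 0.0
```

```bash
cat >> h.py <<'E'
def togo(p,ang):
    """cm in tool axes to world p, and yaw deg so that tool y points at world angle ang"""
    o=bot.get_obs();q=o['tool_rot'];M=R.from_quat([q[1],q[2],q[3],q[0]]).as_matrix()
    a=np.degrees(np.arctan2(M[1,1],M[0,1]));yaw=-((ang-a+180)%360-180)
    Y=R.from_euler('z',-yaw,degrees=True).as_matrix()
    d=100*(np.array(p)-o['eef_pos']);print("t",o['t'],"tcp",o['eef_pos'].round(4),"a",a.round(2),"zdown",M[2,2].round(4),"F",o['contact_force'].round(1),"grip",o['gripper_width'],o['grasp_force'])
    print("shift now-axes",(M.T@d).round(2),"yaw",yaw.round(2),"| after yaw",((Y@M).T@d).round(2))
E
python3 - <<'E'
from h import *
togo([.507,-.357,.008],9.3)
im=imaging.read_camera("top");cv2.imwrite("pics/t1.png",cv2.resize(im[200:300,380:510,::-1],None,fx=5,fy=5,interpolation=cv2.INTER_CUBIC))
E
```

```text
t 3.3 tcp [ 0.5065 -0.3561  0.2307] a 9.28 zdown -1.0 F [0.4 0.2 0.1] grip 0.9993451594185438 0.0
shift now-axes [-0.1   0.06 22.27] yaw -0.02 | after yaw [-0.1   0.06 22.27]
```

View pics/t1.png

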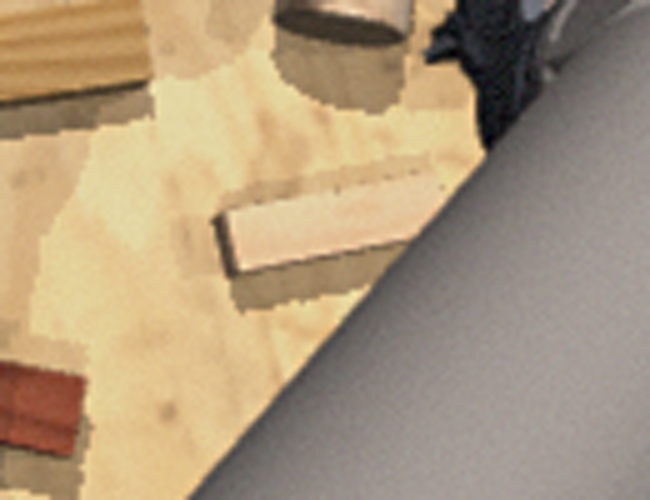

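The picture shows the block undisturbed, left end at crop (222,240), with the arm covering the rest. The pose is on target, so I go down and grip.

Call:
carry_out(targets=[[-0.1,0.06,4,0,1],[0,0,4,0,1],[0,0,4,0,1],[0,0,4,0,0.5],[0,0,2.5,0,0.2],[0,0,2,0,0.2],[0,0,1,0,0.2],[0,0,0.8,0,0.2],[0,0,0,0,0],[0,0,0,0,-0.5],[0,0,0,0,-0.7],[0,0,0,0,-0.7]], force=30)

```text
t: 4.55
eef_pos: [0.5079, -0.3577, 0.0091]
tool_rot: [0.001, 0.647, 0.762, 0.0]
contact_force: [0.2, -0.8, 2.5]
gripper_width: 0.369
grasp_force: 30.7
```

Call:
carry_out(targets=[[0,0,0,0,-0.7],[0,0,-1,0,-0.7],[0,0,-2,0,-0.7],[0,0,-3,0,-0.7],[0,0,-4,0,-0.7],[0,0,-4,0,-0.7],[0,0,-2,0,-0.7],[0,0,0,0,-0.7]])

```text
t: 5.35
eef_pos: [0.5088, -0.3589, 0.1722]
tool_rot: [0.003, 0.647, 0.762, 0.001]
contact_force: [1.0, -0.9, -0.7]
gripper_width: 0.367
grasp_force: 30.3
```

```bash
python3 - <<'E'
from h import *
togo([.5726,.1313,.16],2.7)
im=imaging.read_camera("scene");cv2.imwrite("pics/s2.png",cv2.resize(im[190:360,350:560,::-1],None,fx=3.5,fy=3.5,interpolation=cv2.INTER_CUBIC))
E
```

```text
t 5.35 tcp [ 0.5088 -0.3589  0.1722] a 9.31 zdown -1.0 F [ 1.  -0.9 -0.7] grip 0.3669845451152506 30.306787490844727
shift now-axes [47.34 14.22  1.12] yaw 6.61 | after yaw [48.67  8.68  1.09]
```

View pics/s2.png

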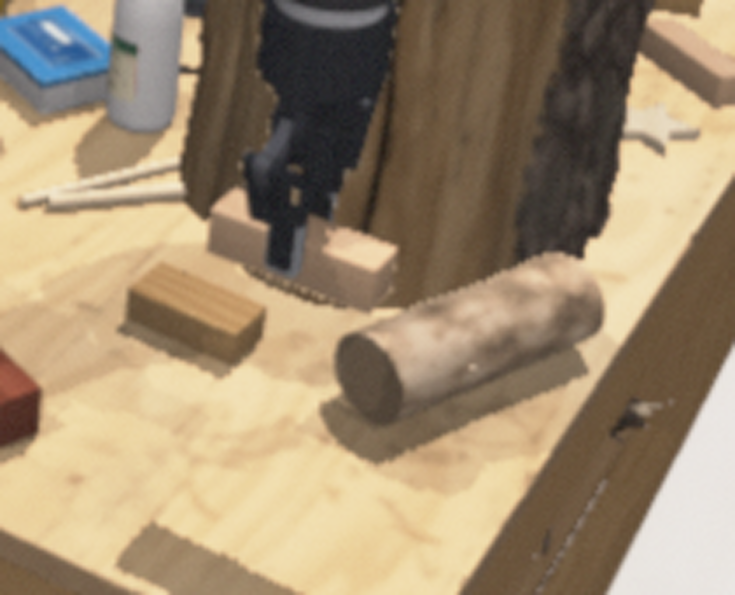

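The block is held level, with the near fingertip at about crop (285,270), only 7-8 mm above the block's underside. I'll set it back down and regrip 6 mm higher, so the fingertips clear the sloping bed.

Call:
carry_out(targets=[[0,0,4,0,-0.7],[0,0,4,0,-0.7],[0,0,4,0,-0.7],[0,0,2.5,0,-0.7],[0,0,1,0,-0.7],[0,0,0.5,0,-0.7],[0,0,0.2,0,-0.7],[0,0,0,0,-0.1],[0,0,0,0,-0.1],[0,0,-0.6,0,-0.1],[0,0,0,0,-0.5],[0,0,0,0,-0.7]])

```text
t: 6.6
eef_pos: [0.5078, -0.3579, 0.0134]
tool_rot: [0.001, 0.647, 0.762, 0.0]
contact_force: [-1.5, 1.5, 7.7]
gripper_width: 0.364
grasp_force: 30.9
```

Call:
carry_out(targets=[[0,0,0,0,-0.7],[0,0,0,0,-0.7],[0,0,0,0,-0.7]])

```text
t: 6.9
eef_pos: [0.5079, -0.3578, 0.0134]
tool_rot: [0.001, 0.647, 0.762, 0.0]
contact_force: [-2.9, 1.2, 8.0]
gripper_width: 0.365
grasp_force: 30.9
```

Call:
carry_out(targets=[[0,0,-1,0,-0.7],[0,0,-3,0,-0.7],[0,0,-4,0,-0.7],[0,0,-4,0,-0.7],[0,0,-3,0,-0.7],[0,0,-2,0,-0.7],[3.95,0.646,0,0,-0.7],[3.95,0.646,0,0,-0.7],[3.95,0.646,0,0,-0.7],[3.95,0.646,0,0,-0.7],[3.95,0.646,0,0,-0.7],[3.95,0.646,0,0,-0.7]])

```text
t: 8.1
eef_pos: [0.507, -0.1158, 0.1829]
tool_rot: [0.0, 0.647, 0.762, 0.0]
contact_force: [1.3, -0.0, -0.6]
gripper_width: 0.368
grasp_force: 30.0
```

Call:
carry_out(targets=[[3.95,0.646,0,0,-0.7],[3.95,0.646,0,0,-0.7],[3.95,0.646,0,0,-0.7],[3.95,0.646,0,0,-0.7],[0,0,0,6.6,-0.7],[0,0,0,0,-0.7]])

```text
t: 8.7
eef_pos: [0.507, 0.044, 0.1826]
tool_rot: [0.0, 0.69, 0.724, 0.0]
contact_force: [0.5, -0.3, 0.2]
gripper_width: 0.368
grasp_force: 30.0
```

```bash
python3 - <<'E'
from h import *
togo([.5726,.1313,.15],2.7)
E
```

```text
t 8.7 tcp [0.507  0.044  0.1826] a 2.82 zdown -1.0 F [ 0.5 -0.3  0.2] grip 0.36838957640887315 29.97207909822464
shift now-axes [8.39 6.98 3.26] yaw 0.12 | after yaw [8.41 6.96 3.26]
```

Call:
carry_out(targets=[[2.1,1.74,0,0.1,-0.7],[2.1,1.74,0,0,-0.7],[2.1,1.74,0,0,-0.7],[2.1,1.74,0,0,-0.7],[0,0,2.5,0,-0.7],[0,0,2.5,0,-0.7],[0,0,0,0,-0.7]])

```text
t: 9.4
eef_pos: [0.5707, 0.1282, 0.1298]
tool_rot: [-0.001, 0.69, 0.723, -0.003]
contact_force: [-1.2, -0.3, -0.4]
gripper_width: 0.365
grasp_force: 30.0
```

```bash
python3 - <<'E'
from h import *
togo([.5726,.1313,.077],2.7)
k=lambda i,f:cv2.resize(i,None,fx=f,fy=f,interpolation=cv2.INTER_CUBIC)[:,:,::-1]
t=imaging.read_camera("top");s=imaging.read_camera("scene")
W=np.zeros((600,800,3),np.uint8)
a=k(t[180:260,180:300],4.5);b=k(s[180:260,240:360],6.6*.45*1.1)
W[:360,:540]=a;W[360:360+min(240,b.shape[0]),:b.shape[1]]=b[:240]
cv2.imwrite("pics/hover.png",W)
E
```

```text
t 9.4 tcp [0.5707 0.1282 0.1298] a 2.67 zdown -1.0 F [-1.2 -0.3 -0.4] grip 0.36481672278079363 29.983336329460144
shift now-axes [0.31 0.24 5.28] yaw -0.03 | after yaw [0.31 0.24 5.28]
```

View pics/hover.png

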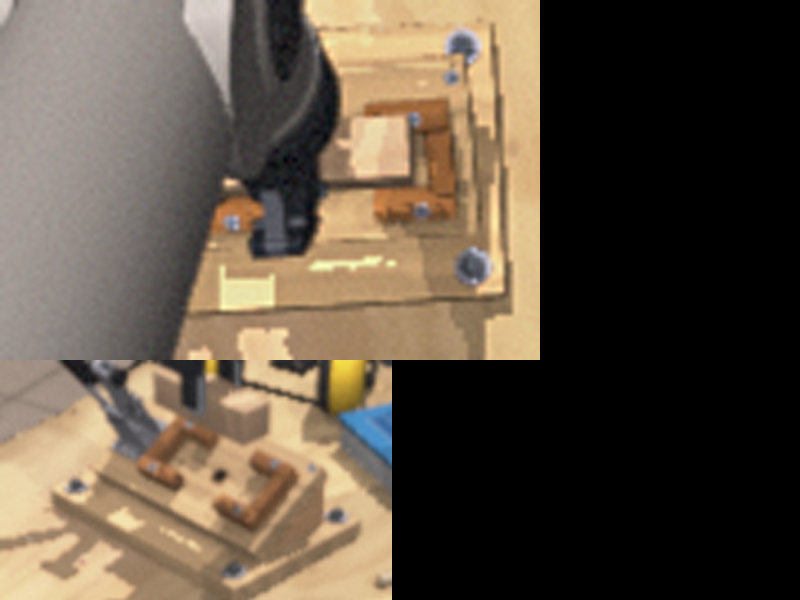

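hover.png: the held block's right end shows its top corners at (411,116) and (411,180). The right end fence's inner top edge runs from about (427,133) to (432,193). Both lines are usable for an along-pocket check.

```bash
python3 - <<'E'
from h import *
f=lambda p,k,o:((np.array(p)+.5)/k-.5+o)
th=np.radians(2.7);Z=np.array([[np.cos(th),np.sin(th)],[-np.sin(th),np.cos(th)]])
for p in[(411,116),(411,180)]:
    w=plane("top",f(p,4.5,(180,180)),.1298-.0134+.032);print("blk jig",(1000*Z@(w[:2]-[.5816,.1313])).round(1), "tool",(1000*Z@(w[:2]-[.5707,.1282])).round(1))
for p,z in[((427,133),.079),((432,193),.064),((452,100),.083)]:
    w=plane("top",f(p,4.5,(180,180)),z);print("fence jig",(1000*Z@(w[:2]-[.5816,.1313])).round(1))
# end fences from jigtop: inner/outer lines
for p,z in[((353,205),.072),((605,195),.072),((316,210),.072),((637,195),.072)]:
    w=plane("top",f(p,5.5,(165,180)),z);print("end fence jig",(1000*Z@(w[:2]-[.5816,.1313])).round(1))
E
```

```text
blk jig [  2.9 -57.9] tool [ 13.9 -55.3]
blk jig [-30.2 -56.4] tool [-19.2 -53.8]
fence jig [  8.  -58.9]
fence jig [-22.5 -58.6]
fence jig [ 24.6 -73.6]
end fence jig [-3.1 54.8]
end fence jig [ -5.3 -57.7]
end fence jig [-4.4 71.4]
end fence jig [ -6.1 -72. ]
```

Call:
carry_out(targets=[[0,0,0,0,-0.7],[0,0,1.0,0,-0.7],[0,0,0,0,-0.7]])

```text
t: 9.8
eef_pos: [0.5723, 0.13, 0.1219]
tool_rot: [-0.0, 0.691, 0.723, -0.0]
contact_force: [-0.1, 0.2, -0.6]
gripper_width: 0.371
grasp_force: 30.0
```

```bash
python3 - <<'E'
from h import *
togo([.5736,.1298,.082],2.7)
E
```

```text
t 9.8 tcp [0.5723 0.13   0.1219] a 2.65 zdown -1.0 F [-0.1  0.2 -0.6] grip 0.3707554644889065 29.983527660369873
shift now-axes [-0.03  0.14  3.99] yaw -0.05 | after yaw [-0.03  0.14  3.99]
```

Call:
carry_out(targets=[[0,0.18,0,0,-0.7],[0,0,1.0,0,-0.7],[0,0,1.0,0,-0.7],[0,0,0.5,0,-0.7],[0,0,0,0,-0.7]])

```text
t: 10.3
eef_pos: [0.5736, 0.1299, 0.096]
tool_rot: [-0.0, 0.691, 0.723, -0.001]
contact_force: [0.0, -0.7, -1.1]
gripper_width: 0.369
grasp_force: 30.0
```

Call:
carry_out(targets=[[0,0,0.4,0,-0.7],[0,0,0.4,0,-0.7],[0,0,0.3,0,-0.7],[0,0,0,0,-0.7]])

```text
t: 10.7
eef_pos: [0.5742, 0.13, 0.0859]
tool_rot: [-0.0, 0.691, 0.723, -0.0]
contact_force: [0.6, 0.4, -0.2]
gripper_width: 0.365
grasp_force: 30.0
```

Call:
carry_out(targets=[[0,0,0.2,0,-0.7],[0,0,0.2,0,-0.7],[0,0,0,0,-0.7]])

```text
t: 11.0
eef_pos: [0.5743, 0.1301, 0.0821]
tool_rot: [-0.0, 0.691, 0.723, -0.0]
contact_force: [0.5, 0.1, -0.9]
gripper_width: 0.363
grasp_force: 30.0
```

Call:
carry_out(targets=[[0,0,0.2,0,-0.7],[0,0,0.2,0,-0.7],[0,0,0,0,-0.7]])

```text
t: 11.3
eef_pos: [0.5743, 0.1301, 0.078]
tool_rot: [-0.0, 0.691, 0.723, -0.0]
contact_force: [-0.6, 0.6, -0.8]
gripper_width: 0.366
grasp_force: 30.0
```

Call:
carry_out(targets=[[0,0,0.15,0,-0.7],[0,0,0.1,0,-0.7],[0,0,0,0,-0.7]])

```text
t: 11.6
eef_pos: [0.5745, 0.1301, 0.0758]
tool_rot: [-0.0, 0.691, 0.723, 0.0]
contact_force: [-0.6, -0.5, -1.6]
gripper_width: 0.368
grasp_force: 30.0
```

Call:
carry_out(targets=[[0,0,0.15,0,-0.7],[0,0,0.1,0,-0.7],[0,0,0,0,-0.7]])

```text
t: 11.9
eef_pos: [0.5746, 0.1301, 0.0753]
tool_rot: [-0.001, 0.691, 0.723, 0.001]
contact_force: [-8.1, 0.2, 19.9]
gripper_width: 0.367
grasp_force: 32.6
```

Call:
carry_out(targets=[[0,0,0.1,0,-0.7],[0,0,0.1,0,-0.7],[0,0,0,0,-0.7]])

```text
t: 12.2
eef_pos: [0.5745, 0.1301, 0.0749]
tool_rot: [-0.001, 0.691, 0.723, 0.001]
contact_force: [-15.6, 0.2, 36.7]
gripper_width: 0.36
grasp_force: 34.8
```

The floor is touched at the expected height, with the force square to the slope. I relieve the pressure, then open slowly so the block tilts down between the fingers.

Call:
carry_out(targets=[[0,0,-0.3,0,-0.7],[0,0,0,0,-0.3],[0,0,0,0,-0.26],[0,0,0,0,-0.23],[0,0,0,0,-0.2],[0,0,0,0,-0.17],[0,0,0,0,-0.14],[0,0,0,0,-0.14]], force=20)

```text
t: 13.0
eef_pos: [0.5746, 0.1301, 0.0741]
tool_rot: [0.0, 0.691, 0.723, -0.0]
contact_force: [0.1, -0.7, 0.1]
gripper_width: 0.434
grasp_force: 0.0
```

```bash
python3 - <<'E'
from h import *
togo([.5736,.1298,.082],2.7)
k=lambda i,f:cv2.resize(i,None,fx=f,fy=f,interpolation=cv2.INTER_CUBIC)[:,:,::-1]
t=imaging.read_camera("top");s=imaging.read_camera("scene")
W=np.zeros((600,800,3),np.uint8)
W[:300,:400]=k(t[180:255,200:300],4);W[:600,400:800]=k(s[165:265,270:337],6)[:600,:400]
cv2.imwrite("pics/open1.png",W)
E
```

```text
t 13.0 tcp [0.5746 0.1301 0.0741] a 2.64 zdown -1.0 F [ 0.1 -0.7  0.1] grip 0.43427239038418597 0.0
shift now-axes [-0.02 -0.1  -0.79] yaw -0.06 | after yaw [-0.02 -0.1  -0.79]
```

View pics/open1.png

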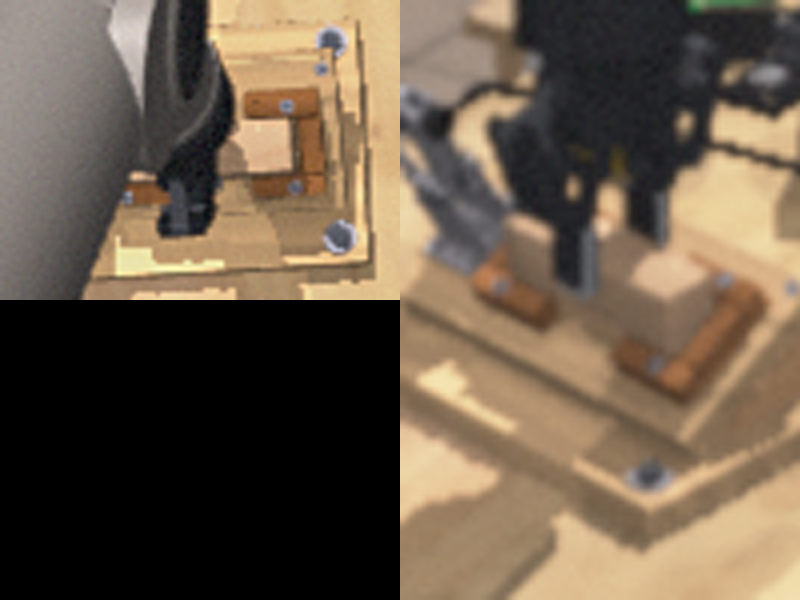

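open1.png: the block stands almost level in the pocket, with its top right end at scene crop (670,280). Friction keeps its lower edge resting on the downslope chamfer. I'll retract, shut the fingers, and nudge its low edge up-slope through the cut-away.

Call:
carry_out(targets=[[0,0,-0.5,0,-0.05],[0,0,-0.6,0,-0.05],[0,0,-1.5,0,-0.05],[0,0,-1.7,0,-0.05],[0,-1.9,0,0,-1],[0,-1.9,0,0,-1],[0,0,0,0,-1],[0,0,0,0,-1],[0,0,2,0,-1],[0,0,2,0,-1],[0,0,1.2,0,-1],[0,0,0,0,-1]])

```text
t: 14.3
eef_pos: [0.5363, 0.128, 0.0641]
tool_rot: [-0.0, 0.691, 0.723, -0.001]
contact_force: [-0.2, -0.5, 0.4]
gripper_width: -0.002
grasp_force: 0.0
```

```bash
python3 - <<'E'
from h import *
togo([.5416,.128,.060],2.7)
k=lambda i,f:cv2.resize(i,None,fx=f,fy=f,interpolation=cv2.INTER_CUBIC)[:,:,::-1]
t=imaging.read_camera("top");s=imaging.read_camera("scene")
W=np.zeros((600,800,3),np.uint8)
W[:300,:400]=k(t[180:255,200:300],4);W[:600,400:800]=k(s[165:265,270:337],6)[:600,:400]
cv2.imwrite("pics/push0.png",W)
E
```

```text
t 14.3 tcp [0.5363 0.128  0.0641] a 2.62 zdown -1.0 F [-0.2 -0.5  0.4] grip -0.0015603377456750382 0.0
shift now-axes [-0.03  0.53  0.41] yaw -0.08 | after yaw [-0.03  0.53  0.41]
```

View pics/push0.png

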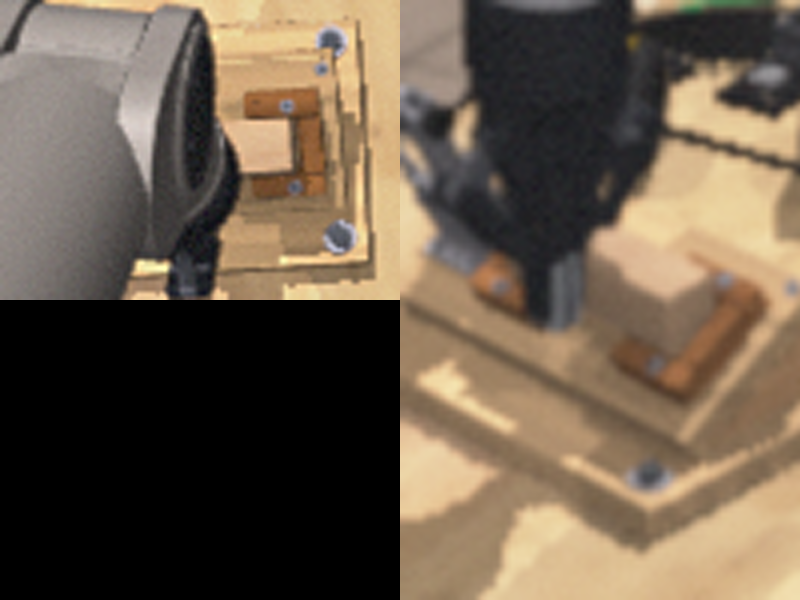

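push0.png: the block is still level, with its near end at scene crop (690,290), and the shut fingers stand at the cut-away on its downslope side. Now I nudge it in small steps.

Call:
carry_out(targets=[[0,0.2,0.3,0,-1],[0,0.3,0,0,-1],[0,0.2,0,0,-1],[0,0.1,0,0,-1],[0,0,0,0,-1]])

```text
t: 14.9
eef_pos: [0.5427, 0.1287, 0.0624]
tool_rot: [-0.002, 0.691, 0.723, -0.001]
contact_force: [-7.2, 0.4, 6.9]
gripper_width: -0.002
grasp_force: 3.6
```

Call:
carry_out(targets=[[0,0.2,0,0,-1],[0,0.2,0,0,-1],[0,0,0,0,-1]])

```text
t: 15.2
eef_pos: [0.5429, 0.1287, 0.062]
tool_rot: [-0.005, 0.691, 0.723, -0.004]
contact_force: [-18.8, -0.1, 18.1]
gripper_width: -0.002
grasp_force: 9.7
```

```bash
cat >> h.py <<'E'
def end_mask(n="top"):
    """centroid and area of pinkish block pixels right of the gripper"""
    im=imaging.read_camera(n);cv2.imwrite(f"pics/m_{n}.png",im[:,:,::-1]);h=cv2.cvtColor(im,cv2.COLOR_RGB2HSV)
    return im,h
E
python3 - <<'E'
from h import *
a=cv2.imread("pics/push0.png");t,_=end_mask("top");s,_=end_mask("scene")
# block near-end corner region change versus push0 (scene: crop 270..337,165..265 at 6x)
s0=cv2.resize(a[:600,400:800],(67,100),interpolation=cv2.INTER_AREA)
d=np.abs(s[165:265,270:337,::-1].astype(int)-s0).sum(2)[35:65,30:60]
print("scene change",d.mean().round(1))
c=t[200:235,250:278];print(c.astype(int).sum(2)[::2,8:24:3].T.tolist())
c0=cv2.resize(a[:300,:400],(100,75),interpolation=cv2.INTER_AREA)[20:55,50:78];print(c0.astype(int).sum(2)[::2,8:24:3].T.tolist())
togo([.55,.128,.061],2.7)
E
```

```text
scene change 16.6
[[519, 505, 492, 420, 426, 563, 578, 296, 101, 49, 70, 82, 90, 70, 190, 343, 339, 440], [507, 489, 350, 306, 291, 561, 562, 565, 563, 560, 530, 559, 243, 328, 308, 297, 363, 432], [512, 432, 335, 287, 245, 568, 577, 560, 548, 530, 529, 517, 177, 247, 229, 298, 347, 433], [513, 415, 334, 297, 247, 557, 566, 559, 550, 520, 535, 445, 186, 240, 216, 306, 347, 429], [516, 376, 333, 414, 275, 570, 584, 567, 551, 535, 546, 384, 223, 245, 233, 322, 325, 356], [510, 338, 339, 362, 256, 213, 234, 218, 221, 235, 257, 216, 227, 274, 337, 336, 287, 363]]
[[510, 517, 492, 417, 427, 519, 561, 564, 390, 171, 100, 72, 69, 78, 80, 142, 239, 443], [505, 480, 333, 316, 290, 548, 561, 564, 556, 547, 536, 526, 256, 312, 322, 300, 356, 364], [508, 425, 317, 295, 242, 543, 567, 558, 550, 529, 530, 518, 180, 242, 217, 291, 345, 351], [515, 422, 334, 303, 254, 551, 563, 565, 546, 521, 533, 462, 192, 238, 221, 293, 333, 350], [507, 383, 339, 400, 279, 551, 577, 562, 548, 527, 546, 394, 248, 241, 222, 319, 327, 359], [511, 343, 330, 362, 249, 228, 236, 215, 232, 263, 256, 225, 230, 270, 317, 334, 288, 363]]
t 15.3 tcp [0.5429 0.1287 0.062 ] a 2.65 zdown -0.9999 F [-18.5  -0.4  17.7] grip 0.00038273957196177416 9.502907255664468
shift now-axes [-0.1   0.71  0.09] yaw -0.05 | after yaw [-0.11  0.71  0.09]
```

Force builds with no motion. The bulging knuckle of the shut gripper is meeting the block's top edge. I'll back off and turn the tool 90° so its flat side faces the block.

Call:
carry_out(targets=[[0,-0.8,0,0,-1],[0,-0.5,-2,0,-1],[0,0,-3.5,-8.2,-1],[0,0,0,-8.2,-1],[0,0,0,-8.2,-1],[0,0,0,-8.2,-1],[0,0,0,-8.2,-1],[0,0,0,-8.2,-1],[0,0,0,-8.2,-1],[0,0,0,-8.2,-1],[0,0,0,-8.2,-1],[0,0,0,-8.2,-1]])

```text
t: 16.5
eef_pos: [0.5361, 0.1282, 0.1177]
tool_rot: [0.001, 0.044, 0.999, 0.0]
contact_force: [-0.2, -0.2, -0.1]
gripper_width: -0.004
grasp_force: 0.0
```

Call:
carry_out(targets=[[0,0,0,-8,-1],[0,0,0,0,-1]])

```text
t: 16.7
eef_pos: [0.5361, 0.1282, 0.1177]
tool_rot: [0.001, -0.023, 1.0, 0.0]
contact_force: [0.2, 0.3, 0.4]
gripper_width: -0.0
grasp_force: 0.0
```

```bash
python3 - <<'E'
from h import *
togo([.538,.1285,.061],92.7)
E
```

```text
t 16.7 tcp [0.5361 0.1282 0.1177] a 92.68 zdown -1.0 F [0.2 0.3 0.4] grip -0.0001341881813909192 0.0
shift now-axes [-0.19  0.02  5.67] yaw -0.02 | after yaw [-0.19  0.02  5.67]
```

Call:
carry_out(targets=[[0,0,2.5,0,-1],[0,0,2,0,-1],[0,0,1.2,0,-1],[-0.4,0,0,0,-1],[-0.3,0,0,0,-1],[0,0,0,0,-1]])

```text
t: 17.3
eef_pos: [0.5441, 0.1288, 0.0613]
tool_rot: [0.001, -0.023, 1.0, 0.0]
contact_force: [-0.1, -0.2, 0.9]
gripper_width: -0.005
grasp_force: 0.0
```

Call:
carry_out(targets=[[-0.2,0,0,0,-1],[-0.2,0,0,0,-1],[0,0,0,0,-1]])

```text
t: 17.6
eef_pos: [0.5455, 0.1288, 0.0605]
tool_rot: [-0.001, -0.023, 1.0, 0.0]
contact_force: [-4.6, -0.7, 4.3]
gripper_width: -0.004
grasp_force: 2.3
```

Call:
carry_out(targets=[[-0.2,0,0,0,-1],[0,0,0,0,-1]])

```text
t: 17.8
eef_pos: [0.5457, 0.1288, 0.0602]
tool_rot: [-0.003, -0.023, 1.0, -0.0]
contact_force: [-9.7, -0.1, 8.6]
gripper_width: 0.002
grasp_force: 5.0
```

Call:
carry_out(targets=[[0,0,-0.1,0,-1],[0,0,0,0,-1]])

```text
t: 18.0
eef_pos: [0.5465, 0.1288, 0.0614]
tool_rot: [-0.002, -0.023, 1.0, -0.0]
contact_force: [-8.3, -0.7, 5.8]
gripper_width: 0.004
grasp_force: 3.7
```

Call:
carry_out(targets=[[-0.1,0,-0.1,0,-1],[0,0,0,0,-1]])

```text
t: 18.2
eef_pos: [0.5475, 0.1289, 0.0624]
tool_rot: [-0.002, -0.023, 1.0, -0.0]
contact_force: [-8.0, 0.5, 6.3]
gripper_width: -0.001
grasp_force: 3.9
```

Call:
carry_out(targets=[[-0.1,0,-0.1,0,-1],[0,0,0,0,-1]])

```text
t: 18.4
eef_pos: [0.5485, 0.1289, 0.0632]
tool_rot: [-0.002, -0.023, 1.0, -0.0]
contact_force: [-6.6, -0.2, 4.6]
gripper_width: -0.0
grasp_force: 3.4
```

```bash
python3 - <<'E'
from h import *
t,_=end_mask("top");s,_=end_mask("scene")
print(t[200:236,250:278].astype(int).sum(2)[::2,8:24:3].T.tolist())
# red-minus-blue/brightness columns through the block's near end in scene before/after
a=cv2.imread("pics/push0.png")[:600,400:800];s0=cv2.resize(a,(67,100),interpolation=cv2.INTER_AREA)
s1=s[165:265,270:337,::-1]
for c in (36,42,48): print(c,s0[34:66,c].astype(int).sum(1).tolist(),'\n  ',s1[34:66,c].astype(int).sum(1).tolist())
E
```

```text
[[509, 514, 512, 423, 410, 581, 303, 103, 54, 53, 102, 76, 53, 135, 98, 322, 431, 443], [519, 507, 333, 308, 393, 578, 589, 594, 142, 144, 163, 93, 77, 106, 87, 271, 456, 440], [507, 430, 342, 295, 441, 581, 572, 588, 437, 291, 306, 196, 168, 174, 99, 388, 455, 442], [517, 421, 340, 293, 485, 582, 581, 583, 305, 179, 314, 249, 102, 117, 200, 386, 420, 434], [514, 378, 349, 413, 519, 585, 587, 581, 217, 276, 421, 376, 224, 124, 276, 414, 414, 447], [514, 346, 343, 368, 248, 202, 224, 224, 175, 195, 177, 175, 205, 249, 418, 424, 357, 438]]
36 [186, 251, 326, 441, 531, 561, 557, 550, 547, 501, 422, 362, 332, 311, 299, 290, 284, 287, 282, 285, 293, 294, 285, 263, 246, 232, 223, 249, 298, 316, 323, 340] 
   [112, 116, 108, 116, 119, 114, 174, 389, 521, 531, 441, 339, 306, 303, 302, 293, 291, 291, 283, 295, 308, 303, 294, 293, 301, 271, 238, 272, 365, 412, 418, 430]
42 [604, 600, 600, 614, 618, 613, 590, 568, 565, 564, 569, 562, 556, 546, 489, 384, 320, 306, 300, 290, 301, 295, 279, 251, 239, 265, 284, 294, 265, 206, 194, 262] 
   [131, 190, 349, 505, 578, 588, 561, 561, 571, 575, 569, 564, 534, 438, 343, 317, 318, 317, 314, 293, 299, 297, 304, 283, 285, 328, 360, 352, 322, 236, 197, 291]
48 [588, 581, 583, 579, 550, 532, 536, 526, 496, 518, 559, 579, 565, 497, 394, 342, 329, 327, 318, 317, 310, 305, 305, 304, 310, 310, 299, 301, 296, 266, 241, 218] 
   [590, 577, 583, 567, 531, 528, 533, 527, 529, 562, 582, 577, 534, 436, 349, 340, 324, 321, 312, 316, 309, 302, 307, 337, 367, 376, 329, 322, 311, 263, 237, 218]
```

Call:
carry_out(targets=[[0.4,0,0,0,-1],[1.0,0,-1,0,-1],[2.5,0,-3,0,-1],[2.5,0,-2,0,-1]])

```text
t: 18.9
eef_pos: [0.4865, 0.1259, 0.125]
tool_rot: [0.001, -0.023, 1.0, 0.0]
contact_force: [-0.2, 0.4, 1.5]
gripper_width: 0.001
grasp_force: 0.0
```

```bash
python3 - <<'E'
from h import *
togo([.557,.1285,.1],92.7)
k=lambda i,f:cv2.resize(i,None,fx=f,fy=f,interpolation=cv2.INTER_CUBIC)[:,:,::-1]
t=imaging.read_camera("top");s=imaging.read_camera("scene")
cv2.imwrite("pics/t_a.png",t[:,:,::-1]);cv2.imwrite("pics/s_a.png",s[:,:,::-1])
W=np.zeros((600,800,3),np.uint8)
W[:300,:400]=k(t[180:255,200:300],4);W[:600,400:800]=k(s[180:255,280:330],8)[:600,:400]
cv2.imwrite("pics/after_push.png",W)
E
```

```text
t 18.9 tcp [0.4865 0.1259 0.125 ] a 92.6 zdown -1.0 F [-0.2  0.4  1.5] grip 0.0013679055416932814 0.0
shift now-axes [-7.05 -0.06  2.51] yaw -0.1 | after yaw [-7.05 -0.08  2.51]
```

View pics/after_push.png

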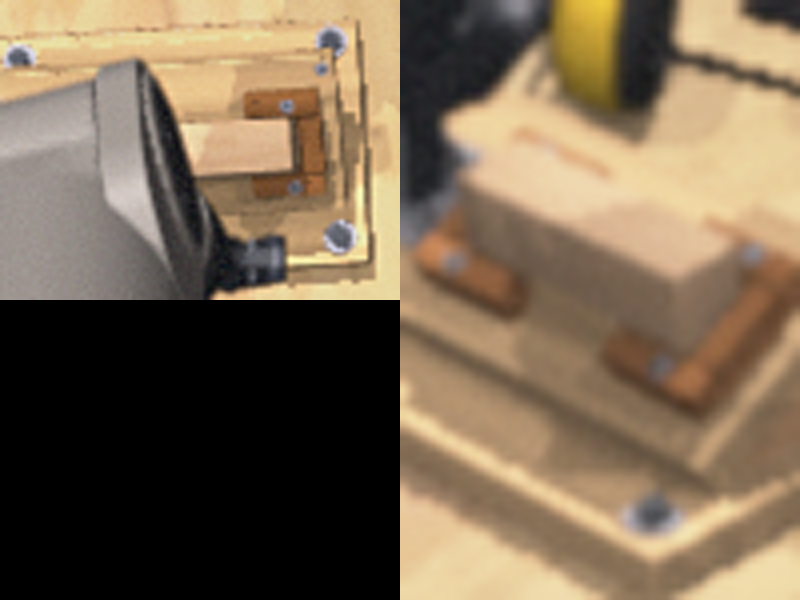

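after_push.png: the near end face shows its left-top corner at (680,275), right-top at (735,250) and left-bottom at (685,345). I'll cast these onto the end-face plane to get the tilt.

```bash
cat >> h.py <<'E'
def onend(uv,y=-.055,org=(.5822,.1310),th=2.7,n="scene"):
    th=np.radians(th);c,s=np.cos(th),np.sin(th);o,d=ray(n,uv)
    T=lambda v:np.array([c*v[0]+s*v[1],-s*v[0]+c*v[1],v[2]]);o=T(o-np.array([*org,0]));d=T(d)
    p=o+d*(y-o[1])/d[1];return (1000*p).round(1)
E
python3 - <<'E'
from h import *
for p in[(680,275),(735,250),(685,345),(708,333)]:
    print(p,onend((( p[0]-400+.5)/8-.5+280,(p[1]+.5)/8-.5+180)))
# prediction home and level, in crop coords
th=np.radians(2.7)
def w(x,y,z): return np.array([.5822+np.cos(th)*x-np.sin(th)*y,.131+np.sin(th)*x+np.cos(th)*y,z])
def crop(p): u=proj("scene",p);return [round((u[0]-280+.5)*8-.5+400),round((u[1]-180+.5)*8-.5)]
c,s=np.cos(np.pi/6),.5
for nm,L in[("home",[(c*a-s*b,.058+s*a+c*b) for a,b in[(-.016,.032),(.016,.032),(-.016,0)]]),("level@-8",[(-.024,.0945),(.008,.0945),(-.024,.0625)])]:
    print(nm,[crop(w(x,-.055,z)) for x,z in L])
E
```

```text
(680, 275) [-24.8 -55.   92.3]
(735, 250) [  2.2 -55.   91.5]
(685, 345) [-22.3 -55.   63.6]
(708, 333) [-10.9 -55.   63.7]
home [[670, 317], [726, 249], [702, 370]]
level@-8 [[682, 269], [747, 237], [681, 350]]
```

The block is nearly level, about 5° tilted, with its lower edge 1 mm short of the chamfer lip. I'll press down on its downslope top edge while dragging slightly up-slope.

Call:
carry_out(targets=[[-3,0,0,0,-1],[-3,0,0,0,-1],[-0.75,0,1,0,-1],[0,0,1.5,0,-1],[0,0,0.3,0,-1],[0,0,0.3,0,-1],[0,0,0,0,-1]])

```text
t: 19.7
eef_pos: [0.5536, 0.129, 0.0923]
tool_rot: [-0.0, -0.023, 1.0, -0.0]
contact_force: [-0.8, 0.0, -0.6]
gripper_width: -0.0
grasp_force: 0.0
```

Call:
carry_out(targets=[[0,0,0.1,0,-1],[0,0,0,0,-1]])

```text
t: 19.9
eef_pos: [0.5542, 0.1292, 0.0919]
tool_rot: [0.0, -0.023, 1.0, 0.0]
contact_force: [-1.1, -1.3, 3.2]
gripper_width: 0.002
grasp_force: 1.5
```

Contact on the top edge. Pressing and dragging.

Call:
carry_out(targets=[[-0.15,0,0.05,0,-1],[-0.15,0,0.05,0,-1],[0,0,0,0,-1]])

```text
t: 20.2
eef_pos: [0.5545, 0.1292, 0.0915]
tool_rot: [-0.003, -0.023, 1.0, 0.0]
contact_force: [-13.0, -0.6, 20.9]
gripper_width: -0.0
grasp_force: 10.8
```

Call:
carry_out(targets=[[-0.2,0,0.1,0,-1],[-0.1,0,0.1,0,-1],[0,0,0,0,-1]])

```text
t: 20.5
eef_pos: [0.5547, 0.1292, 0.0911]
tool_rot: [-0.006, -0.023, 1.0, 0.0]
contact_force: [-27.2, -3.3, 45.0]
gripper_width: 0.0
grasp_force: 24.1
```

The block is jammed: held level, it clears the pocket width by only about 0.4 mm. I'll cage it between the fingers (gap about 40 mm), tip it to about 27° with the upslope fingertip, then shift it in nearly parallel to the floor.

Call:
carry_out(targets=[[0.3,0,-0.5,0,-1],[0,0,-3.5,0,-0.07],[0,0,0,8.2,-0.07],[0,0,0,8.2,-0.07],[0,0,0,8.2,-0.07],[0,0,0,8.2,-0.07],[0,0,0,8.2,-0.07],[0,0,0,8.2,-0.07],[0,0,0,8.2,-0.07],[0,0,0,8.2,-0.07],[0,0,0,8.2,-0.07],[0,0,0,8.2,-0.07]], force=20)

```text
t: 21.7
eef_pos: [0.5572, 0.1295, 0.1285]
tool_rot: [0.0, 0.641, 0.768, 0.0]
contact_force: [-0.2, 0.8, 0.5]
gripper_width: 0.466
grasp_force: 0.0
```

Call:
carry_out(targets=[[0,1.5,0,8,-0.07],[0,0,0,0,-0.07]])

```text
t: 21.9
eef_pos: [0.5732, 0.1328, 0.1285]
tool_rot: [0.001, 0.691, 0.723, 0.001]
contact_force: [-0.3, -0.4, -0.1]
gripper_width: 0.467
grasp_force: 0.0
```

```bash
python3 - <<'E'
from h import *
togo([.5822-.0088,.1295,.084],2.7)
E
```

```text
t 21.9 tcp [0.5732 0.1328 0.1285] a 2.62 zdown -1.0 F [-0.3 -0.4 -0.1] grip 0.46658242669514044 0.0
shift now-axes [-0.33 -0.    4.45] yaw -0.08 | after yaw [-0.33 -0.    4.45]
```

Call:
carry_out(targets=[[-0.3,0,1,0,-0.07],[0,0,2,0,-0.07],[0,0,1,0,-0.07],[0,0,0.4,0,-0.07],[0,-0.2,0,0,-0.07],[0,-0.2,0,0,-0.07],[0,0,0,0,-0.07]])

```text
t: 22.6
eef_pos: [0.5682, 0.1287, 0.085]
tool_rot: [0.0, 0.691, 0.723, 0.001]
contact_force: [0.4, -0.9, 0.4]
gripper_width: 0.469
grasp_force: 0.2
```

Call:
carry_out(targets=[[0,-0.15,0,0,-0.07],[0,-0.15,0,0,-0.07],[0,-0.15,0,0,-0.07],[0,0,0,0,-0.07]])

```text
t: 23.0
eef_pos: [0.5664, 0.1287, 0.086]
tool_rot: [0.002, 0.691, 0.723, 0.003]
contact_force: [5.8, -1.1, 4.9]
gripper_width: 0.465
grasp_force: 3.3
```

```bash
cat > corners.py <<'E'
from h import *
# near end face (y=-55): sample scene on the end plane as a rectified patch, 1 mm/px, print coarse brightness
import sys
s=imaging.read_camera("scene");g=s.astype(np.float32).sum(2)
th=np.radians(2.7);xs=np.arange(-44,24,3);zs=np.arange(110,48,-3)
for z in zs:
    r=[]
    for x in xs:
        X,Y=x/1000,-.055
        u=proj("scene",[.5822+np.cos(th)*X-np.sin(th)*Y,.131+np.sin(th)*X+np.cos(th)*Y,z/1000])
        r.append("%3d"%(cv2.getRectSubPix(g,(1,1),(float(u[0]),float(u[1])))[0,0]))
    print(z,*r)
print("x",*xs)
E
python3 corners.py
```

```text
110 544 556 558 570 594 605 606 603 580 548 512 497 516 529 527 525 540 559 583 591 595 595 596
107 536 556 558 565 581 599 615 626 598 569 528 484 470 498 521 527 529 533 552 577 591 595 597
104 482 528 549 551 556 570 588 600 592 580 559 520 462 455 487 529 532 528 534 554 575 595 603
101 397 471 523 540 548 551 558 567 572 572 568 556 522 466 445 470 512 528 528 534 549 570 595
98 329 384 453 507 541 545 543 551 548 553 554 548 539 482 433 420 458 506 528 529 530 537 562
95 301 315 362 436 498 519 524 523 507 504 497 492 472 439 407 375 399 445 494 524 533 531 533
92 291 297 310 355 413 454 469 456 439 422 414 409 388 376 355 344 363 391 441 493 529 532 533
89 286 289 295 309 333 376 393 387 376 360 356 349 340 339 329 325 339 382 412 446 481 509 530
86 284 290 290 296 314 333 347 348 343 337 333 328 322 322 320 309 303 346 380 406 421 456 499
83 277 276 281 287 305 320 333 338 327 328 326 321 316 313 312 305 272 287 323 352 363 389 425
80 263 281 280 284 297 313 324 334 321 322 324 319 315 311 308 302 261 249 267 289 316 337 349
77 236 255 273 284 288 306 325 330 323 318 319 317 
[... 278 characters left out ...]
03 299 295 296 298 295 302 306 308 309 298 277 268
65 234 242 252 263 255 257 283 302 310 305 303 309 308 313 317 319 312 311 312 313 297 281 255
62 223 242 256 280 280 265 265 281 292 302 305 312 320 325 324 323 314 307 300 290 276 256 240
59 199 227 260 289 293 286 271 270 278 296 310 315 321 321 319 316 309 294 281 259 248 235 226
56 218 208 233 269 290 299 298 296 298 300 308 316 321 324 313 301 287 270 254 239 228 224 225
53 265 219 199 228 274 309 322 338 333 322 311 305 309 306 297 275 263 245 230 228 228 228 238
50 298 263 213 198 231 285 323 337 347 342 320 291 274 268 263 244 243 235 228 228 235 248 261
x -44 -41 -38 -35 -32 -29 -26 -23 -20 -17 -14 -11 -8 -5 -2 1 4 7 10 13 16 19 22
```

Call:
carry_out(targets=[[0,-0.15,-0.05,0,-0.07],[0,-0.15,-0.05,0,-0.07],[0,0,0,0,-0.07]])

```text
t: 23.35
eef_pos: [0.5644, 0.1286, 0.0876]
tool_rot: [0.003, 0.691, 0.723, 0.003]
contact_force: [6.5, -1.6, 7.1]
gripper_width: 0.462
grasp_force: 4.2
```

```bash
python3 corners.py | sed -n 4,23p
```

```text
101 460 510 532 537 541 552 567 571 569 565 561 546 517 452 436 471 508 530 533 531 544 569 596
98 373 444 499 526 532 537 542 544 543 540 529 516 502 448 407 407 455 504 528 530 525 535 563
95 310 354 421 477 518 515 514 506 489 479 462 442 410 398 376 357 395 445 494 523 533 527 532
92 286 300 336 382 432 454 457 440 420 402 390 375 355 351 342 341 359 393 442 491 521 532 530
89 279 284 294 313 349 382 385 378 365 354 351 339 331 328 325 325 340 380 411 444 477 509 532
86 275 276 280 292 318 340 346 346 340 333 333 332 327 319 308 302 306 349 381 406 424 455 497
83 273 276 281 288 309 326 336 334 334 331 327 323 319 315 303 283 261 285 324 356 367 389 423
80 258 273 279 291 304 317 327 333 328 322 320 318 313 311 301 281 241 238 270 295 321 338 349
77 230 250 268 282 292 307 317 328 320 314 312 317 310 308 306 289 257 241 248 276 291 311 327
74 219 229 254 271 281 299 317 321 318 312 307 305 304 299 297 294 281 271 263 266 277 290 307
71 235 233 243 259 274 290 307 316 311 310 306 302 293 292 288 291 289 292 293 291 285 278 284
68 238 240 244 250 263 284 303 313 303 302 306 303 293 295 299 295 294 303 307 305 297 280 268
65 233 244 256 267 266 271 291 307 305 300 302 312 306 308 314 315 315 313 316 313 295 282 260
62 225 246 263 285 285 277 279 289 300 302 304 313 316 319 320 323 315 310 307 296 277 257 242
59 195 226 260 289 297 292 280 274 286 300 308 316 319 320 319 314 309 290 278 266 245 237 229
56 216 206 230 268 292 298 298 299 303 304 309 316 321 319 311 304 289 268 245 239 224 223 231
53 266 220 198 228 275 309 319 336 334 323 310 305 309 306 294 278 257 248 235 228 228 228 241
50 306 265 211 196 233 287 324 341 346 341 321 293 282 275 268 246 238 230 229 228 237 248 262
x -44 -41 -38 -35 -32 -29 -26 -23 -20 -17 -14 -11 -8 -5 -2 1 4 7 10 13 16 19 22
```

Call:
carry_out(targets=[[0,0,0,0,-0.12],[0,0,0,0,-0.18],[0,0,0,0,-0.24]], force=20)

```text
t: 23.7
eef_pos: [0.5669, 0.1288, 0.0888]
tool_rot: [0.004, 0.691, 0.723, 0.005]
contact_force: [10.5, -0.3, 12.5]
gripper_width: 0.379
grasp_force: 8.2
```

The block is wedged and the fingertip has ridden onto its top edge. I'll regrip, lift it free, and instead set its upslope edge on the upper fence's sloping top. Opening slowly there lets gravity tilt it between the fingers.

Call:
carry_out(targets=[[0,0,-1.2,0,0],[0,0.5,-0.5,0,0],[0,0,0,0,0]])

```text
t: 24.0
eef_pos: [0.5655, 0.129, 0.1027]
tool_rot: [-0.0, 0.691, 0.723, 0.0]
contact_force: [-0.8, -0.9, -0.1]
gripper_width: 0.5
grasp_force: 0.0
```

```bash
python3 - <<'E'
from h import *
togo([.5822-.0100,.1300,.079],2.7)
E
```

```text
t 24.0 tcp [0.5655 0.129  0.1027] a 2.65 zdown -1.0 F [-0.8 -0.9 -0.1] grip 0.5002706033138792 0.0
shift now-axes [0.06 0.68 2.37] yaw -0.05 | after yaw [0.06 0.68 2.37]
```

Call:
carry_out(targets=[[0,0.65,0,0,0],[0,0,1.3,0,0],[0,0,1.0,0,0],[0,0,0,0,-0.3],[0,0,0,0,-0.7],[0,0,0,0,-0.7],[0,0,-0.5,0,-0.7],[0,0,-1,0,-0.7],[0,0,-1.5,0,-0.7],[0,0,0,0,-0.7]], force=30)

```text
t: 25.0
eef_pos: [0.5737, 0.1293, 0.1122]
tool_rot: [0.001, 0.691, 0.723, 0.002]
contact_force: [0.1, -0.7, -0.7]
gripper_width: 0.368
grasp_force: 31.3
```

```bash
python3 - <<'E'
from h import *
togo([.5822+.000,.1307,.102],2.7)
E
```

```text
t 25.0 tcp [0.5737 0.1293 0.1122] a 2.62 zdown -1.0 F [ 0.1 -0.7 -0.7] grip 0.368254712878725 31.33450185181573
shift now-axes [0.1  0.85 1.02] yaw -0.08 | after yaw [0.1  0.85 1.02]
```

Call:
carry_out(targets=[[0.1,0.5,0,0,-0.7],[0,0.35,0,0,-0.7],[0,0,0.6,0,-0.7],[0,0,0.2,0,-0.7],[0,0,0.2,0,-0.7],[0,0,0,0,-0.7]])

```text
t: 25.6
eef_pos: [0.5799, 0.1302, 0.0989]
tool_rot: [-0.0, 0.691, 0.723, -0.0]
contact_force: [-1.2, 0.3, -0.7]
gripper_width: 0.374
grasp_force: 31.4
```

Call:
carry_out(targets=[[0,0,0.15,0,-0.7],[0,0,0,0,-0.7]])

```text
t: 25.8
eef_pos: [0.58, 0.1302, 0.0985]
tool_rot: [-0.001, 0.691, 0.723, -0.0]
contact_force: [-5.0, -1.2, 9.3]
gripper_width: 0.371
grasp_force: 33.0
```

Call:
carry_out(targets=[[0,0,0,0,-0.25],[0,0,0,0,-0.22],[0,0,0.1,0,-0.19],[0,0,0.2,0,-0.16],[0,0,0.2,0,-0.13],[0,0,0.2,0,-0.1],[0,0,0.2,0,-0.07],[0,0,0.2,0,-0.04],[0,0,0,0,-0.04]], force=20)

```text
t: 26.7
eef_pos: [0.5767, 0.1301, 0.0852]
tool_rot: [-0.002, 0.691, 0.723, -0.003]
contact_force: [-9.4, -0.5, 4.2]
gripper_width: 0.479
grasp_force: 4.5
```

```bash
python3 corners.py
```

```text
110 286 325 388 451 489 504 508 508 502 494 484 467 441 414 412 443 511 560 583 589 592 593 594
107 266 278 309 369 436 470 478 479 454 436 414 397 374 361 363 392 481 527 558 575 589 594 596
104 261 266 277 304 349 398 423 414 400 383 365 349 340 335 338 368 448 503 528 549 575 595 602
101 255 264 267 278 284 323 359 367 360 347 338 331 331 325 324 339 401 478 517 530 544 567 594
98 248 260 266 268 278 293 318 334 342 333 326 324 324 321 317 321 355 440 504 528 527 537 561
95 264 265 268 265 266 280 303 332 333 331 324 321 322 316 312 310 321 392 470 520 528 526 533
92 293 293 283 274 264 270 288 319 324 322 321 321 313 311 305 302 306 340 412 486 527 529 530
89 311 314 304 293 275 269 278 301 315 320 318 317 309 308 305 299 301 323 370 433 481 513 530
86 313 314 316 319 326 300 280 294 306 311 314 309 302 301 300 290 289 312 342 386 417 457 504
83 310 316 319 331 369 360 316 295 302 309 309 308 306 294 277 265 259 281 308 339 358 387 422
80 298 314 318 329 384 401 382 313 298 299 305 303 310 304 279 255 228 235 265 292 321 339 355
77 266 292 308 320 356 388 388 336 312 306 310 313 
[... 278 characters left out ...]
56 356 337 333 327 308 308 308 307 305 300 287 276
65 244 246 253 267 274 287 318 342 347 347 352 353 338 332 329 321 315 315 315 314 301 282 263
62 226 248 258 287 288 278 287 323 333 332 330 332 336 327 325 326 321 309 303 290 281 263 243
59 192 227 265 292 296 286 271 280 285 306 320 325 331 328 320 318 307 292 274 258 245 239 230
56 213 202 235 272 282 281 273 269 285 290 300 322 326 328 316 302 288 271 256 238 224 221 228
53 267 217 189 220 250 272 284 301 316 312 302 305 304 301 298 290 263 249 238 233 225 227 236
50 303 266 213 195 207 258 297 327 340 340 319 288 274 270 262 242 237 235 236 238 240 248 263
x -44 -41 -38 -35 -32 -29 -26 -23 -20 -17 -14 -11 -8 -5 -2 1 4 7 10 13 16 19 22
```

The block has tilted about 17-19° in the cage, with its left edge running from (-31,104) to (-24,82) in jig mm. I continue opening and lowering, and ease down-slope so it reaches the pocket mouth.

Call:
carry_out(targets=[[0,-0.15,0.1,0,0],[0,-0.15,0.1,0,0.02],[0,0,0.1,0,0.03],[0,0,0,0,0.03]])

```text
t: 27.15
eef_pos: [0.5773, 0.1303, 0.0836]
tool_rot: [0.0, 0.691, 0.723, -0.0]
contact_force: [-2.6, 0.0, 1.2]
gripper_width: 0.518
grasp_force: 1.1
```

```bash
python3 corners.py
```

```text
110 312 376 444 480 501 505 504 509 503 496 487 466 442 412 420 467 527 562 582 590 593 592 595
107 273 300 356 424 469 484 481 476 456 441 421 402 379 362 365 405 489 530 556 576 591 595 597
104 263 274 292 342 393 426 436 422 397 383 368 356 345 340 339 370 459 507 531 552 578 595 602
101 258 262 271 289 315 354 376 363 357 346 343 336 323 324 329 350 426 493 524 535 547 568 593
98 247 257 259 273 284 311 333 341 339 330 328 330 322 317 320 334 383 467 516 531 533 540 562
95 260 257 256 262 266 287 315 333 332 325 321 325 324 319 313 316 337 413 483 521 533 532 536
92 293 287 271 264 264 273 296 324 327 324 319 318 319 316 312 306 310 348 420 487 526 532 530
89 314 314 298 276 263 267 283 315 321 318 315 313 310 306 306 305 301 323 371 432 479 511 530
86 317 317 315 300 281 270 275 296 312 318 314 311 304 300 295 297 287 308 339 383 415 456 502
83 312 314 316 316 315 303 277 283 300 309 310 306 305 301 290 277 260 276 302 337 360 388 421
80 297 307 310 323 351 354 343 301 292 300 305 300 300 302 283 258 235 241 264 285 319 341 353
77 269 292 304 315 346 368 372 327 299 293 304 313 
[... 278 characters left out ...]
54 353 338 330 320 302 298 308 311 313 300 278 269
65 241 249 256 268 270 288 323 335 343 344 348 349 332 327 323 320 316 315 317 312 304 284 259
62 223 246 259 285 287 279 291 321 328 329 331 334 328 326 326 321 317 312 309 296 281 260 240
59 196 226 260 290 293 284 271 279 294 311 318 326 327 326 324 321 302 293 282 263 246 237 229
56 219 207 230 267 278 276 271 274 290 303 312 317 319 320 314 309 287 269 256 242 229 227 233
53 265 221 197 222 249 275 286 300 314 315 309 298 308 304 295 276 261 251 238 233 230 230 242
50 299 263 218 199 213 260 301 329 336 333 316 286 274 273 265 252 241 235 234 231 234 248 263
x -44 -41 -38 -35 -32 -29 -26 -23 -20 -17 -14 -11 -8 -5 -2 1 4 7 10 13 16 19 22
```

Call:
carry_out(targets=[[0,0,0.2,0,0.03],[0,0,0.05,0,-0.02],[0,0,0,0,-0.1],[0,0,0,0,-0.2],[0,0,0,0,-0.2]], force=20)

```text
t: 27.7
eef_pos: [0.577, 0.1303, 0.0817]
tool_rot: [-0.0, 0.691, 0.723, -0.0]
contact_force: [-6.3, -0.3, 6.9]
gripper_width: 0.49
grasp_force: 19.3
```

Diagonal grip holds at 41.6 mm, so the tilt is about 22°. I carry it to the mouth of the pocket and lower it in.

Call:
carry_out(targets=[[0,0,-0.2,0,-0.2],[0,-0.35,0,0,-0.2],[0,-0.35,0,0,-0.2],[0,0,0.2,0,-0.2],[0,0,0.2,0,-0.2],[0,0,0.2,0,-0.2],[0,0,0,0,-0.2]])

```text
t: 28.4
eef_pos: [0.5702, 0.1299, 0.0769]
tool_rot: [-0.0, 0.691, 0.723, -0.0]
contact_force: [0.1, 0.0, -0.4]
gripper_width: 0.484
grasp_force: 20.3
```

Call:
carry_out(targets=[[0,0.05,0.2,0,-0.2],[0,0.05,0.1,0,-0.2],[0,0,0,0,-0.2]])

```text
t: 28.7
eef_pos: [0.5703, 0.1299, 0.074]
tool_rot: [-0.001, 0.691, 0.723, -0.001]
contact_force: [-4.7, 0.5, 3.8]
gripper_width: 0.486
grasp_force: 21.2
```

Call:
carry_out(targets=[[0,-0.2,0,0,-0.2],[0,0,0.15,0,-0.2],[0,0,0.15,0,-0.2],[0,0,0,0,-0.2]])

```text
t: 29.1
eef_pos: [0.5696, 0.1297, 0.0712]
tool_rot: [0.0, 0.691, 0.723, 0.0]
contact_force: [-0.1, -1.4, 1.6]
gripper_width: 0.488
grasp_force: 20.4
```

```bash
python3 corners.py|sed -n 4,23p
```

```text
101 480 486 492 503 514 520 524 533 528 515 486 437 385 376 414 468 512 531 532 531 542 567 591
98 466 483 489 494 500 504 505 504 486 465 438 404 374 353 356 391 452 506 530 531 529 537 561
95 418 462 477 482 483 474 466 452 429 403 381 362 343 335 337 353 388 439 492 525 533 530 533
92 345 405 448 464 456 434 412 391 378 358 344 332 328 321 318 331 359 387 437 490 522 530 529
89 286 329 383 418 408 390 368 351 344 336 329 323 318 313 306 308 336 381 408 441 476 508 529
86 258 273 316 353 359 355 342 331 328 327 325 319 314 308 294 283 292 344 379 403 422 458 500
83 250 258 274 306 333 335 331 326 322 325 323 318 312 307 288 263 253 279 322 353 369 392 428
80 242 248 258 277 308 322 320 323 315 315 318 313 309 304 292 264 237 232 263 294 323 338 350
77 228 244 253 260 290 311 317 317 314 313 312 313 302 299 295 281 248 236 242 268 297 310 323
74 212 224 240 253 272 299 314 313 310 310 309 299 300 296 293 289 281 269 263 266 277 291 305
71 217 218 227 231 252 280 303 309 306 303 307 309 297 299 297 293 291 292 293 295 283 274 283
68 238 234 234 236 237 259 287 301 298 298 302 313 306 303 308 304 301 304 308 309 298 282 271
65 241 245 248 256 249 242 265 291 295 297 303 317 323 319 317 317 313 311 312 313 295 281 261
62 220 244 260 285 281 262 256 279 288 297 302 313 329 329 322 322 315 306 301 291 274 258 244
59 200 228 261 290 297 286 267 274 278 294 307 313 326 327 321 315 305 289 275 260 245 235 229
56 214 206 234 276 293 297 293 300 304 301 308 318 322 320 311 304 280 268 252 239 231 224 225
53 265 216 187 227 277 305 315 338 338 325 309 304 314 306 292 276 260 247 239 231 231 232 237
50 300 264 213 201 233 290 322 339 349 342 319 290 277 272 263 244 241 237 234 234 234 244 264
x -44 -41 -38 -35 -32 -29 -26 -23 -20 -17 -14 -11 -8 -5 -2 1 4 7 10 13 16 19 22
```

The tilted block is entering the pocket freely. TL is at about (-35,85) against home (-30,78). I continue lowering.

Call:
carry_out(targets=[[0,0.05,0.15,0,-0.2],[0,0.1,0.15,0,-0.2],[0,0,0,0,-0.2]])

```text
t: 29.45
eef_pos: [0.5711, 0.1297, 0.0681]
tool_rot: [0.0, 0.691, 0.723, -0.0]
contact_force: [-0.5, -1.3, -0.2]
gripper_width: 0.487
grasp_force: 20.6
```

Call:
carry_out(targets=[[0,0.1,0.15,0,-0.2],[0,0.05,0.1,0,-0.2],[0,0,0,0,-0.2]])

```text
t: 29.75
eef_pos: [0.5724, 0.1298, 0.0659]
tool_rot: [-0.0, 0.691, 0.723, -0.0]
contact_force: [-1.8, -2.0, 3.7]
gripper_width: 0.487
grasp_force: 23.3
```

Call:
carry_out(targets=[[0,0,-0.1,0,-0.02],[0,0,0,0,0],[0,0,-0.1,0,0.03],[0,0,-0.1,0,0.06],[0,0,-0.1,0,0.1],[0,0,0,0,0.1]])

```text
t: 30.35
eef_pos: [0.5725, 0.1304, 0.07]
tool_rot: [-0.0, 0.691, 0.723, 0.0]
contact_force: [0.0, 0.3, -0.3]
gripper_width: 0.548
grasp_force: 0.0
```

```bash
python3 corners.py|sed -n 4,23p
```

```text
101 479 501 511 519 528 531 534 537 519 477 416 363 338 364 413 469 513 531 532 534 547 568 594
98 477 486 494 506 513 522 529 529 532 524 485 419 355 340 353 393 458 505 527 529 527 539 561
95 473 479 485 495 505 512 520 524 530 531 518 479 400 345 333 350 396 447 493 521 525 531 537
92 461 472 477 480 493 503 511 521 525 523 510 486 430 363 329 337 360 392 440 488 519 532 534
89 426 459 471 471 484 492 499 503 503 491 467 440 399 358 327 314 337 379 409 442 480 512 535
86 360 424 457 466 476 477 476 474 461 441 416 386 359 335 299 277 292 341 375 400 420 459 502
83 290 343 403 444 461 455 442 425 414 390 370 349 338 325 300 269 249 274 318 348 365 392 427
80 247 275 327 378 405 414 404 378 368 357 343 327 328 325 316 289 249 240 266 294 320 341 355
77 218 241 272 303 343 362 357 346 339 338 333 329 324 322 319 305 264 246 248 268 293 313 328
74 203 212 237 262 301 329 339 331 327 328 326 320 319 314 308 300 279 266 264 270 278 294 311
71 218 216 223 239 270 306 329 328 327 324 319 306 305 304 296 289 290 288 288 300 285 276 284
68 236 233 233 213 242 277 311 324 321 318 315 306 300 302 303 294 302 304 305 306 298 282 271
65 240 244 250 252 248 251 281 314 315 310 311 313 312 314 318 314 313 315 314 314 295 283 263
62 221 243 261 284 281 260 256 288 297 300 304 315 321 320 321 325 320 311 311 296 275 259 245
59 199 227 263 293 307 303 281 267 277 294 301 315 321 322 319 319 310 291 277 266 246 233 228
56 217 205 232 273 313 331 324 311 304 301 309 313 324 324 314 306 287 267 247 240 233 227 227
53 265 216 189 227 287 330 343 350 337 322 302 297 310 307 296 275 260 247 232 227 232 230 239
50 303 265 216 200 232 291 332 346 348 343 321 284 277 275 267 250 235 235 233 230 234 247 258
x -44 -41 -38 -35 -32 -29 -26 -23 -20 -17 -14 -11 -8 -5 -2 1 4 7 10 13 16 19 22
```

The near-end profile now matches home (TL at about (-33,79), top edge at 30°). A light confirming press follows.

Call:
carry_out(targets=[[0,0,-1,0,0.1],[0,0,-2,0,0.1],[0,0,-1.5,0,0],[0,-0.5,0,0,-1],[0,0,0,0,-1],[0,0,0,0,-1],[0,0,0,0,-1],[0,0,1.2,0,-1],[0,0,0.5,0,-1],[0,0,0.2,0,-1],[0,0,0.2,0,-1],[0,0,0,0,-1]])

```text
t: 31.6
eef_pos: [0.5673, 0.1297, 0.0935]
tool_rot: [-0.0, 0.691, 0.723, -0.0]
contact_force: [0.0, -0.7, 0.3]
gripper_width: -0.002
grasp_force: 0.0
```

Call:
carry_out(targets=[[0,0,0.2,0,-1],[0,0,0.2,0,-1],[0,0,0,0,-1]])

```text
t: 31.9
eef_pos: [0.5676, 0.1299, 0.0899]
tool_rot: [0.0, 0.691, 0.723, 0.0]
contact_force: [0.2, -0.2, 0.8]
gripper_width: -0.0
grasp_force: 0.3
```

Call:
carry_out(targets=[[0,0,0.2,0,-1],[0,0,0.1,0,-1],[0,0,0,0,-1]])

```text
t: 32.2
eef_pos: [0.5681, 0.1299, 0.0892]
tool_rot: [-0.0, 0.691, 0.723, 0.001]
contact_force: [-6.8, -0.2, 22.8]
gripper_width: -0.0
grasp_force: 11.5
```

```bash
python3 - <<'E'
from h import *
f=lambda p:(np.array(p)+.5)/5.5-.5+np.array([165,180])
th=np.radians(2.7);c,s=np.cos(th),np.sin(th);Rz=np.array([[c,-s,0],[s,c,0],[0,0,1]])
nx=Rz@np.array([np.cos(np.pi/6),0,.5]);O=np.array([.5822,.131,.058])
for nm,p in[("foot",(287,292)),("bar end",(255,300)),("grip lo",(180,270)),("grip tip",(50,330)),("grip tip upper edge",(60,300))]:
    o,d=ray("top",f(p));w=o+d*(nx@(O-o))/(nx@d);q=Rz.T@(w-O);print(nm,"y",round(q[1]*1e3,1),"zn",round(np.hypot(q[0],q[2])*1e3,1),w.round(3))
M=np.array([.583,.131,.058])
for a in[1.1,.9,.7,.5,.3,.1,0]:
    r=.085;y=.106+r*np.cos(a)-.0135*np.sin(a);z=.040+r*np.sin(a)+.0135*np.cos(a)
    print(a,"contact",(M+Rz@np.array([-.5*z,y,.866*z])).round(4))
togo(M+Rz@np.array([-.5*.118,.118,.145]),2.7)
E
```

```text
foot y 67.4 zn 108.4 [0.525 0.196 0.152]
bar end y 79.2 zn 115.5 [0.521 0.207 0.158]
grip lo y 119.2 zn 74.7 [0.539 0.248 0.123]
grip tip y 157.6 zn 135.7 [0.507 0.285 0.176]
grip tip upper edge y 162.6 zn 102.3 [0.523 0.291 0.147]
1.1 contact [0.5159 0.2605 0.1635]
0.9 contact [0.5186 0.2764 0.1576]
0.7 contact [0.5229 0.2907 0.149 ]
0.5 contact [0.5285 0.3027 0.1382]
0.3 contact [0.5354 0.3122 0.1256]
0.1 contact [0.5432 0.3186 0.1116]
0 contact [0.5473 0.3205 0.1043]
t 32.2 tcp [0.5681 0.1299 0.0892] a 2.6 zdown -1.0 F [-6.8 -0.2 22.8] grip -0.00039619260714799986 11.460309298709035
shift now-axes [ 11.86  -4.41 -11.36] yaw -0.1 | after yaw [ 11.86  -4.39 -11.36]
```

The block is firmly home (22 N press, no give, right height). Now the clamp handle.

Call:
carry_out(targets=[[0,0,-3,0,-1],[0,0,-4.5,0,-1],[0,0,-4.6,0,-1],[2.98,-1.17,0,0,-1],[2.98,-1.17,0,0,-1],[2.98,-1.17,0,0,-1],[2.96,-1.16,0,0,-1],[0,0,0,0,-1],[0,0,2,0,-1],[0,0,1.5,0,-1],[0,0,0,0,-1]])

```text
t: 33.3
eef_pos: [0.5139, 0.2453, 0.1707]
tool_rot: [-0.0, 0.691, 0.723, -0.002]
contact_force: [-0.4, -0.7, -0.4]
gripper_width: 0.0
grasp_force: 0.0
```

Call:
carry_out(targets=[[0.6,0.08,1.3,0,-1],[0.7,0.14,0.3,0,-1],[0.7,0.14,0.3,0,-1],[0.72,0.25,0.45,0,-1]])

```text
t: 33.7
eef_pos: [0.5205, 0.2739, 0.1493]
tool_rot: [0.0, 0.691, 0.723, -0.0]
contact_force: [-0.3, -3.7, 0.3]
gripper_width: -0.001
grasp_force: 1.8
```

Call:
carry_out(targets=[[0.72,0.25,0.2,0,-1],[0.6,0.3,0.5,0,-1],[0.58,0.3,0.5,0,-1],[0.44,0.37,0.6,0,-1],[0.43,0.37,0.6,0,-1],[0.32,0.39,0.7,0,-1],[0.3,0.39,0.7,0,-1]])

```text
t: 34.4
eef_pos: [0.5427, 0.3096, 0.1108]
tool_rot: [-0.0, 0.691, 0.723, 0.0]
contact_force: [-0.3, -2.2, 2.9]
gripper_width: 0.0
grasp_force: 1.6
```

Call:
carry_out(targets=[[0.05,0.2,0.5,0,-1],[0,0.2,0.4,0,-1],[0,0,0.2,0,-1],[0,0,0,0,-1]])

```text
t: 34.8
eef_pos: [0.5462, 0.3111, 0.1043]
tool_rot: [-0.002, 0.691, 0.723, 0.001]
contact_force: [-14.4, -3.0, 36.7]
gripper_width: 0.002
grasp_force: 18.6
```

The end stop is reached at z = 0.104 m, exactly the predicted shut height. I retreat and check.

Call:
carry_out(targets=[[0,0,-0.5,0,-1],[0,0,-3,0,-1],[0,0,-4.5,0,-1],[0,0,-4.5,0,-1],[3,-2,0,0,-1],[4,-1,0,0,-1],[4,0,0,0,-1],[4,0,0,0,-1],[0,0,0,0,-1]])

```text
t: 35.7
eef_pos: [0.5058, 0.4662, 0.2237]
tool_rot: [-0.002, 0.687, 0.727, 0.0]
contact_force: [-0.9, 0.3, -0.2]
gripper_width: 0.0
grasp_force: 0.0
```

```bash
python3 corners.py|sed -n 6,18p; python3 - <<'E'
from h import *
th=np.radians(2.7);c,s=np.cos(th),np.sin(th);Rz=np.array([[c,-s,0],[s,c,0],[0,0,1]])
im={n:imaging.read_camera(n) for n in("top","scene")}
for a in(0,.1,.3,1.1):
    for r in(.055,.085,.1):
        y=.106+r*np.cos(a)-.004*np.sin(a);z=.04+r*np.sin(a)+.004*np.cos(a)
        w=np.array([.5822,.131,.058])+Rz@np.array([-.5*z,y,.866*z])
        print(a,r,*[im[n][int(round(proj(n,w)[1])),int(round(proj(n,w)[0]))].tolist() for n in im])
t=im["top"].astype(int);m=(t.sum(2)<130);m[:,:165]=0;m[:,225:]=0;m[:200]=0;m[260:]=0
v,u=np.nonzero(m);print("dark px",len(u),u.min(),u.max(),v.min(),v.max());togo([.5,.3,.2],2.7)
E
```

```text
95 555 562 570 578 587 592 597 603 606 605 590 550 475 408 391 412 464 519 570 601 610 606 605
92 546 555 560 568 572 581 588 598 600 594 575 547 483 414 384 393 423 461 515 567 604 610 608
89 504 546 554 558 563 568 575 581 575 560 525 487 431 387 360 361 393 453 487 521 555 589 608
86 411 497 539 551 559 553 550 548 521 488 451 407 370 347 316 306 337 403 447 478 494 533 579
83 312 390 473 525 540 523 506 482 446 411 384 355 342 329 304 282 276 316 373 410 428 460 502
80 253 292 366 438 470 465 435 409 383 361 346 333 327 328 322 295 260 271 307 341 378 401 419
77 233 245 282 325 372 392 377 359 346 339 330 325 322 322 321 306 279 271 286 307 341 367 387
74 250 238 248 266 307 335 343 337 331 328 324 316 319 315 308 302 299 303 305 316 327 340 363
71 276 257 246 242 269 305 331 329 325 319 318 314 311 318 313 305 319 333 342 345 337 322 330
68 296 286 269 255 250 272 304 321 323 317 314 318 315 328 338 332 343 353 362 365 353 331 316
65 296 302 304 313 282 258 277 306 313 317 320 328 340 355 368 367 370 368 368 368 350 324 294
62 269 299 317 348 339 307 282 289 302 317 330 347 364 371 377 382 376 363 355 339 315 291 264
59 217 265 312 359 371 366 333 301 302 321 342 363 372 378 376 377 358 334 313 290 265 249 239
0 0.055 [44, 41, 48] [40, 38, 42]
0 0.085 [43, 46, 49] [35, 34, 40]
0 0.1 [50, 43, 50] [37, 37, 40]
0.1 0.055 [46, 45, 49] [39, 35, 43]
0.1 0.085 [40, 33, 41] [54, 50, 51]
0.1 0.1 [30, 34, 37] [120, 106, 99]
0.3 0.055 [19, 22, 20] [100, 89, 83]
0.3 0.085 [17, 22, 23] [157, 137, 127]
0.3 0.1 [217, 187, 138] [161, 143, 131]
1.1 0.055 [224, 191, 149] [161, 143, 130]
1.1 0.085 [226, 206, 164] [164, 144, 133]
1.1 0.1 [230, 207, 161] [153, 135, 123]
dark px 118 165 207 223 229
t 35.85 tcp [0.5093 0.4576 0.2246] a 2.63 zdown -1.0 F [-0.4 -0.4 -1.2] grip 0.0013654453015139283 0.0
shift now-axes [-15.7   -1.65   2.48] yaw -0.07 | after yaw [-15.7   -1.67   2.48]
```

The handle lies at angle 0 in both views, the block profile is at home, and the robot is clear.

```bash
python3 -c "
from station import bot
print(bot.hand_in())"
```

```text
the job is handed in; nothing more can be done
None
```

I handed the job in at about 36 s: the long square block measured home in the sloping pocket, the clamp handle is fully shut, and I never touched the other two offcuts. The first attempt wedged in the pocket, so I lifted the block out and lowered it in tilted; in the last few millimetres it slid between the opening fingers rather than being held, and the judge's result was not shown.

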